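# Cap the two leaning film tubes

## Task

Put the two black caps on the two film tubes in the leaning rack, each pushed fully home along its tube, and let go. The caps look alike but their bores differ slightly, so find out which fits which tube by trying. Leave the wash bottle, the alcohol bottle and the stack of wipes standing where they are.

Things in the scene. Friction and masses are not known exactly. Their poses are not given: they have to be found in the camera images.
- cap_1: Black push-fit cap, 64 mm across, body 32 mm high, on top a flat upright tab to grip: 16 mm thick (y), 46 mm wide (x), 30 mm tall (62 mm in all). 55 to 115 g. Stands upright on the table at the start. Origin: centre of its lower edge, z up through the tab. Below, a 26 mm deep skirt goes over a tube's neck with 1.8 mm play all round, while a plug inside, set back 4 mm, enters the tube.
- cap_2: The other black cap, outside the same as cap_1 in every way; the two differ only inside, by 7 mm in bore. Each cap goes home on one tube only; which one is not told and changes from run to run, so it must be tried. Origin: centre of its lower edge, z up through the tab, y across the tab's flat faces.
- mouth_left (a point): Centre of the rim of the tube at the left as seen from the robot, 190 mm above the table; z runs out of the mouth along the tube's axis, y is level. A cap is fully home when its top meets the rim: its origin is then 26 mm below this point along z, and its weight keeps it there. A wrong cap stops on the rim, its origin less than 8 mm below this point.
- mouth_right (a point): The same point of the tube at the right. White plastic tubes, 185 mm long, fixed in the rack, leaning 0.55 rad (31.5 degrees) from vertical with the mouth towards the robot. Rim rounded, wall 4 mm; the neck is straight for 45 mm below the rim, then widens to 60 mm across. One neck is 48 mm across, the other 55 mm; either may stand at either side.
- rack: Plywood and aluminium rack, fixed, base 170 mm (x) by 270 mm (y), turned up to 0.3 rad either way; it holds the two tubes side by side, 125 mm apart. Origin on the table near the middle of the base; x points away from the robot at yaw 0, y to the left. Nothing of the rack itself is higher than 115 mm.
- wash_bottle: Bystander: loose white wash bottle, 72 mm across, 170 mm high with a bent spout to 205 mm. Origin: centre of its base.
- alcohol: Bystander: loose white bottle, 60 mm across, 150 mm high. Origin: centre of its base.
- wipes: Bystander: stack of white wipes, 100 x 170 x 50 mm, 0.9 kg, loose. Origin: centre of its underside.
Not all that is in view belongs to the job. Leave any orange or yellow look-alike of the cap_1 alone.

How it is judged:
On the way, in this order (a step that is already met when the one before it is completed fails the run):
1. one of the caps is fully home on a tube that it fits (((z of cap_1 in the frame of mouth_left between -0.032 and -0.021 m and angle between the z axis of cap_1 and the z axis of mouth_left, either way round below 0.15 rad and x of cap_1 in the frame of mouth_left between -0.007 and 0.007 m and y of cap_1 in the frame of mouth_left between -0.007 and 0.007 m) or (z of cap_1 in the frame of mouth_right between -0.032 and -0.021 m and angle between the z axis of cap_1 and the z axis of mouth_right, either way round below 0.15 rad and x of cap_1 in the frame of mouth_right between -0.007 and 0.007 m and y of cap_1 in the frame of mouth_right between -0.007 and 0.007 m) or (z of cap_2 in the frame of mouth_left between -0.032 and -0.021 m and angle between the z axis of cap_2 and the z axis of mouth_left, either way round below 0.15 rad and x of cap_2 in the frame of mouth_left between -0.007 and 0.007 m and y of cap_2 in the frame of mouth_left between -0.007 and 0.007 m) or (z of cap_2 in the frame of mouth_right between -0.032 and -0.021 m and angle between the z axis of cap_2 and the z axis of mouth_right, either way round below 0.15 rad and x of cap_2 in the frame of mouth_right between -0.007 and 0.007 m and y of cap_2 in the frame of mouth_right between -0.007 and 0.007 m))), for 0.2 s.
2. both tubes have their caps fully home ((((z of cap_1 in the frame of mouth_left between -0.032 and -0.021 m and angle between the z axis of cap_1 and the z axis of mouth_left, either way round below 0.15 rad and x of cap_1 in the frame of mouth_left between -0.007 and 0.007 m and y of cap_1 in the frame of mouth_left between -0.007 and 0.007 m) and (z of cap_2 in the frame of mouth_right between -0.032 and -0.021 m and angle between the z axis of cap_2 and the z axis of mouth_right, either way round below 0.15 rad and x of cap_2 in the frame of mouth_right between -0.007 and 0.007 m and y of cap_2 in the frame of mouth_right between -0.007 and 0.007 m)) or ((z of cap_1 in the frame of mouth_right between -0.032 and -0.021 m and angle between the z axis of cap_1 and the z axis of mouth_right, either way round below 0.15 rad and x of cap_1 in the frame of mouth_right between -0.007 and 0.007 m and y of cap_1 in the frame of mouth_right between -0.007 and 0.007 m) and (z of cap_2 in the frame of mouth_left between -0.032 and -0.021 m and angle between the z axis of cap_2 and the z axis of mouth_left, either way round below 0.15 rad and x of cap_2 in the frame of mouth_left between -0.007 and 0.007 m and y of cap_2 in the frame of mouth_left between -0.007 and 0.007 m)))), for 0.2 s.
At the end, for the whole second after the job is handed in: Each of the two tubes carries one cap, fully home (the cap's origin 21 to 32 mm below the rim along the tube, within 7 mm sideways of its axis, within 0.15 rad of it), and both caps are released and at rest. Only the fitting pairs can go home ((((z of cap_1 in the frame of mouth_left between -0.032 and -0.021 m and angle between the z axis of cap_1 and the z axis of mouth_left, either way round below 0.15 rad and x of cap_1 in the frame of mouth_left between -0.007 and 0.007 m and y of cap_1 in the frame of mouth_left between -0.007 and 0.007 m) and (z of cap_2 in the frame of mouth_right between -0.032 and -0.021 m and angle between the z axis of cap_2 and the z axis of mouth_right, either way round below 0.15 rad and x of cap_2 in the frame of mouth_right between -0.007 and 0.007 m and y of cap_2 in the frame of mouth_right between -0.007 and 0.007 m)) or ((z of cap_1 in the frame of mouth_right between -0.032 and -0.021 m and angle between the z axis of cap_1 and the z axis of mouth_right, either way round below 0.15 rad and x of cap_1 in the frame of mouth_right between -0.007 and 0.007 m and y of cap_1 in the frame of mouth_right between -0.007 and 0.007 m) and (z of cap_2 in the frame of mouth_left between -0.032 and -0.021 m and angle between the z axis of cap_2 and the z axis of mouth_left, either way round below 0.15 rad and x of cap_2 in the frame of mouth_left between -0.007 and 0.007 m and y of cap_2 in the frame of mouth_left between -0.007 and 0.007 m))) and linear speed of each of cap_1, cap_2 below 0.02 m/s); the robot touches nothing.
It fails at once if the wash bottle is knocked: moved more than 30 mm or tipped more than 0.4 rad (distance of wash_bottle from where it was at the start of the episode above 0.03 m or angle between wash_bottle's own z axis and vertical above 0.4 rad).
It fails at once if the alcohol bottle is knocked: moved more than 30 mm or tipped more than 0.4 rad (distance of alcohol from where it was at the start of the episode above 0.03 m or angle between alcohol's own z axis and vertical above 0.4 rad).
It fails at once if the stack of wipes is knocked: moved more than 30 mm or tipped more than 0.4 rad (distance of wipes from where it was at the start of the episode above 0.03 m or angle between wipes's own z axis and vertical above 0.4 rad).
It also fails if it takes over 72 s, if anything falls off the work surface, if the arm or the gripper's body presses on something with over 40 N, if the wrist force passes 120 N, or if a joint passes its speed limit or range.

## Robot

A 7-joint arm with a two-finger parallel gripper is mounted at the origin on the work surface. World frame = base frame: x ahead of the robot, y to its left, z up, the work surface at z = 0. Lengths are in m, angles in rad, forces in N, time in s.
With the tool pointing down it reaches from about 0.425 to 0.925 m from the base axis. Payload 6.8 kg.
Tool frame: the origin (TCP) lies on the centre line of the jaws, within the pads' length; the fingertips stand 8 mm ahead of it and the grasp point (between the pads) lies 11 mm behind it (r.finger_overhang is the distance from the TCP to the fingertips, in m); x points along the fingers, z is the direction in which the jaws open and shut, and the axes are right-handed (so a half turn about x gives the same grasp; the last joint's range is limited). The gripper opens to 85 mm and grips with 20 to 120 N. Pads are 22 mm wide; open, the fingers measure 114 mm over their backs; the gripper's body (76 mm by 85 mm) begins 54 mm behind the grasp point. The pads swing forward as they close: fully open they stand 13 mm farther back than shut.
Start: joints at [1.059, 0.477, 0.022, 1.555, -0.011, 1.109, -0.083], TCP at [0.265, -0.621, 0.239] pointing down, gripper open.
Joint ranges: [-2.96, 2.96], [-0.34, 2.1], [-1.41, 1.46], [0.24, 2.44], [-1.37, 4.51], [0.17, 1.92], [-2.96, 2.96]. Speed limits (rad/s): [2.39, 2.39, 3.14, 3.14, 3.14, 3.14, 3.14].

## Interface

Orientations are given as a rotation vector (axis times angle).
In Python, from bench import r gives the robot as it stands. The module is installed in compiled form; this text tells all that it offers.
- The arm moves only by the tool play_rows, never from a script. Its argument "plan" is a list of rows, each a list of 5 numbers: the opening, from -1 (shut) to 1 (fully open), then the shift along the world's x, y, z in m, then the turn about the world's z in rad. A call has 1 to 10 rows; each row is the pose to reach, as a shift and turn from the pose commanded when the call began; what a row does not reach only later rows make up. A row lasts 1/10 s, in which the tool goes at most 50 mm and 8.59 degrees, less where a joint would pass 70% of its speed; a pose out of reach is approached as far as the arm can. A call with a gripper value outside its range is refused whole. The fingers move at their own pace and stop on an object; "force" is the grip in N (left out, the last holds). Time passes only in rows, so rows that repeat a pose let the fingers close. It gives the time, the measured TCP pose, the force and the opening at its end, in the units of the state.
- r.get_obs(): the state, without advancing time (a new reading comes with each control period).
- r.grab_frame(name): name is "scene" or "side" or "wrist"; returns a dict with "pixels" (384x512x3 uint8, blue, green, red), "z_map" (384x512 float32, m along the optical axis (not along the pixel's ray), 0 where there is no reading), "vfov" (degrees; the focal length in pixels is half the picture's height over the tangent of half this angle, whatever the lens; pixels are square), "cx", "cy" (the principal point, pixels), "R" (3x3) and "t" (3): a world point X has camera coordinates R X + t; the wrist camera has in their place "tool_from_camera" (4x4, takes a point from camera to tool coordinates, whose origin is the TCP and whose axes are the tool frame's). Camera axes: x right, y down, z forward; pixel columns grow to the right and rows downward; lengths in m; the calibration is good to about 2 mm. A picture is of the moment at which its call begins: read the wrist's pose just before it.
- r.hand_in(): hands the job in, once; it reports no verdict.
Trained networks look in a picture, given as the dict that the camera call returned (one of the last four; its "shot" number tells which), for a name from the list of things; names that differ only in an ending like _2 or _b are one class to them, and where a whole thing is asked for, a point or a joint stands for the part that bears it (a point fixed in the world has none). Each returns a list of dicts, best first, with "conf" (0 to 1); they miss things now and then, are a little off and sometimes report something else, mostly with a low value. They report only what shows in the picture. A call takes as long as a camera call. They do not tell look-alikes from the thing itself.
- r.outline_of(picture, label): "mask" (384x512 bool, what is visible of it) and "bbox" ([left, top, right, bottom] as shares, 0 to 1, of the picture: columns of its width, rows of its height, round what is visible of it).
- r.pinpoint(picture, label): "position" ([column, row] as shares, 0 to 1, of the picture: columns of its width, rows of its height: a listed point, or the origin of a listed thing).
The state is a dict: "clock": time; "joints": joint angles; "qvel": joint speeds; "tau": joint torques, N m; "tcp_pos": TCP position; "orientation": TCP orientation; "contact_force": force on the tool from outside, world axes, zero at the start; "moment": the same for the moment, N m; "grip_width": finger opening in m.
Only numpy, scipy, OpenCV 4.12 (cv2) and the standard library are available. Lean on these libraries where they do the work, as an engineer would, in place of code of your own. Each camera call takes 0.05 s, during which the arm holds its last target.

## Working session

There is one attempt and no reset: what is moved stays moved. The work goes in short steps, Python scripts to look and compute and a tool call to move; the robot and the scene stay as the last step left them, time stands still between calls to the robot, and variables do not carry over. Pictures are saved under pics/ and viewed, and the job is handed in when it is done.

Besides the shell and the picture viewer there is one more tool, called after "Request:" as a command line: name --pt "numbers of a row" for each row, then --argument value for the rest. play_rows: Moves the arm, as the interface text tells. Its arguments: {"type":"object","properties":{"plan":{"type":"array","items":{"type":"array","items":{"type":"number"}}},"force":{"type":"number"}},"required":["plan"]}

```bash
mkdir -p pics; cat > h.py <<'E'
import numpy as np, cv2, pickle
from bench import r
from scipy.spatial.transform import Rotation as Ro
def f_of(p): return p["pixels"].shape[0]/2/np.tan(np.radians(p["vfov"])/2)
def cloud(p, obs=None):
    z=p["z_map"]; f=f_of(p); v,u=np.mgrid[:z.shape[0],:z.shape[1]]
    c=np.stack([(u-p["cx"])/f*z,(v-p["cy"])/f*z,z],-1)
    if "R" in p: w=(c-np.array(p["t"]))@np.array(p["R"])
    else:
        T=np.array(p["tool_from_camera"]); c=c@T[:3,:3].T+T[:3,3]
        w=c@Ro.from_rotvec(obs["orientation"]).as_matrix().T+np.array(obs["tcp_pos"])
    w[z==0]=np.nan
    return w
def proj(p,X):
    c=np.array(p["R"])@np.array(X)+np.array(p["t"]); f=f_of(p)
    return c[0]/c[2]*f+p["cx"],c[1]/c[2]*f+p["cy"]
E
python3 - <<'E'
from h import *
o=r.get_obs(); print({k:np.round(v,3) for k,v in o.items()})
for n in ("scene","side","wrist"):
    o=r.get_obs();p=r.grab_frame(n); p=dict(p); pickle.dump((o,p),open(f"{n}0.pkl","wb"))
    cv2.imwrite(f"pics/{n}0.png",p["pixels"])
    print(n,p["vfov"],p["cx"],p["cy"])
    for l in ("cap_1","mouth_left","mouth_right","rack"):
        print(l,[(round(d["conf"],2),np.round(np.array(d["position"])*[512,384],1)) for d in r.pinpoint(p,l)])
E
```

```text
{'clock': np.float64(0.0), 'joints': array([ 1.059,  0.478,  0.022,  1.556, -0.011,  1.109, -0.083]), 'qvel': array([ 0.   ,  0.001, -0.   , -0.002, -0.   ,  0.   ,  0.   ]), 'tau': array([ 0.0000e+00, -5.9645e+01,  1.6080e+00, -2.8120e+01,  1.2000e-02,
        9.0000e-03,  0.0000e+00]), 'tcp_pos': array([ 0.265, -0.62 ,  0.238]), 'orientation': array([ 0.908,  1.375, -0.906]), 'contact_force': array([ 0.549,  0.903, -0.266]), 'moment': array([-0.004,  0.024,  0.069]), 'grip_width': np.float64(0.085)}
scene 43.0089596906454 253.40524924150776 192.58660853822224
cap_1 [(0.94, array([175.5, 266.9])), (0.9, array([202.6, 231.6])), (0.79, array([199.4, 318.1])), (0.76, array([150., 251.])), (0.56, array([142.9, 279.8]))]
mouth_left []
mouth_right []
rack [(0.8, array([295.5, 203.9]))]
side 53.572258249904 253.81992895311845 193.2743319809751
cap_1 [(0.87, array([229. , 273.3])), (0.67, array([344.1, 362.6])), (0.56, array([249.2, 332.8])), (0.55, array([200.9, 343.7]))]
mouth_left []
mouth_right [(0.89, array([271.6, 147.1]))]
rack [(0.75, array([275.4, 189.7]))]
wrist 62.52335128529321 253.3898813922041 191.36492696966747
cap_1 []
mouth_left []
mouth_right []
rack []
```

View pics/scene0.png

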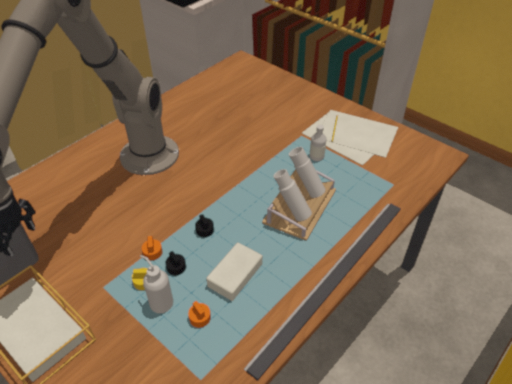

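View pics/side0.png

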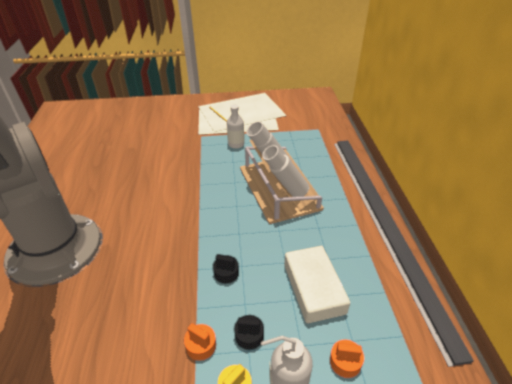

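View pics/wrist0.png

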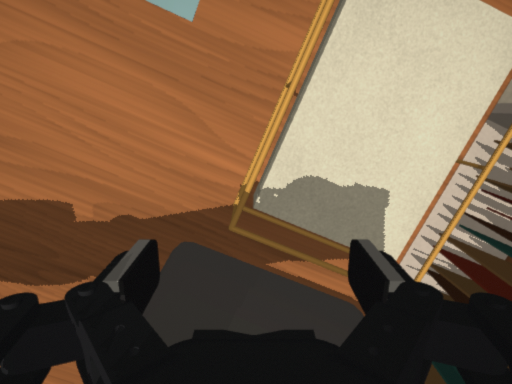

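The scene view shows two black caps at about (204,226) and (176,263). The orange caps at (151,247) and (199,315) and the yellow one at (140,278) are look-alikes. The tubes stand at about (292,195) and (307,172). Only the black ones match the description.

```bash
python3 - <<'E'
from h import *
for n in ("scene","side"):
    o,p=pickle.load(open(n+"0.pkl","rb")); W=cloud(p); im=p["pixels"].astype(int)
    print(n,"cam",-np.array(p["R"]).T@np.array(p["t"]))
    blk=(im.max(-1)<60)&(W[...,2]>0.006)&(W[...,2]<0.09)&(W[...,0]>0.3)&(abs(W[...,1])<.6)
    k,l,s,c=cv2.connectedComponentsWithStats(blk.astype(np.uint8))
    for i in range(1,k):
        if s[i,4]<40: continue
        P=W[l==i]; top=P[P[:,2]>.038]; bod=P[(P[:,2]>.026)&(P[:,2]<.036)]
        print("blk",c[i].round(),s[i,4],"zmax",np.nanmax(P[:,2]).round(3),"body",(bod.min(0)+bod.max(0))[:2]/2,bod.min(0).round(3),bod.max(0).round(3))
        if len(top)>8:
            tp=P[P[:,2]>.055][:, :2]; 
            print("  tab",top.min(0).round(3),top.max(0).round(3),top.mean(0).round(3),len(tp))
            if len(tp)>4:
                print("  rect",cv2.minAreaRect(tp.astype(np.float32)*1000),tp.mean(0))
    # white stuff: everything higher than .1
    hi=(W[...,2]>.04)&(W[...,0]>.3)&(abs(W[...,1])<.7)&(W[...,0]<1.1)&~blk
    k,l,s,c=cv2.connectedComponentsWithStats(hi.astype(np.uint8))
    for i in range(1,k):
        if s[i,4]<30: continue
        P=W[l==i]; print("obj",c[i].round(),s[i,4],np.nanmin(P,0).round(3),np.nanmax(P,0).round(3))
    img=cv2.resize(p["pixels"][210:340,100:300] if n=="scene" else p["pixels"][230:384,170:370],None,fx=4 if n=="scene" else 3.8,fy=4 if n=="scene" else 3.8,interpolation=2)
    cv2.imwrite(f"pics/{n}_crop1.png",img)
E
```

```text
scene cam [ 1.30541904 -0.81270882  1.28896956]
blk [204. 227.] 279 zmax 0.07 body [ 0.45429816 -0.127776  ] [ 0.424 -0.158  0.026] [ 0.485 -0.098  0.036]
  tab [ 0.429 -0.155  0.038] [ 0.482 -0.104  0.07 ] [ 0.459 -0.132  0.055] 51
  rect ((453.8724365234375, -129.36907958984375), (16.097658157348633, 44.79790115356445), 74.81275939941406) [ 0.45693469 -0.13071039]
blk [175. 264.] 329 zmax 0.07 body [ 0.49641936 -0.29815162] [ 0.466 -0.329  0.026] [ 0.527 -0.268  0.036]
  tab [ 0.475 -0.32   0.038] [ 0.518 -0.275  0.07 ] [ 0.501 -0.3    0.056] 63
  rect ((497.06488037109375, -295.86669921875), (17.80573272705078, 42.669837951660156), 79.6976547241211) [ 0.49910935 -0.29841718]
obj [318. 141.] 352 [0.48  0.404 0.04 ] [0.54  0.458 0.155]
obj [299. 190.] 2731 [0.528 0.032 0.04 ] [0.731 0.325 0.212]
obj [  3. 198.] 104 [ 0.3   -0.63   0.421] [ 0.306 -0.602  0.481]
obj [  9. 214.] 119 [ 0.3   -0.634  0.362] [ 0.306 -0.605  0.407]
obj [150. 243.] 81 [ 0.369 -0.326  0.04 ] [ 0.414 -0.291  0.069]
obj [234. 268.] 1509 [ 0.595 -0.282  0.04 ] [ 0.716 -0.103  0.06 ]
obj [155. 284.] 1024 [ 0.437
[... 616 characters left out ...]
   0.026] [ 0.524 -0.268  0.036]
  tab [ 0.471 -0.31   0.039] [ 0.517 -0.29   0.064] [ 0.495 -0.301  0.055] 164
  rect ((494.94708251953125, -297.96417236328125), (17.98578643798828, 44.83378219604492), 78.74341583251953) [ 0.49536925 -0.29941696]
obj [234. 124.] 444 [0.477 0.403 0.04 ] [0.536 0.446 0.15 ]
obj [278. 166.] 2645 [0.531 0.03  0.04 ] [0.73  0.321 0.204]
obj [316. 280.] 2731 [ 0.597 -0.285  0.04 ] [ 0.716 -0.105  0.053]
obj [198. 333.] 251 [ 0.371 -0.329  0.04 ] [ 0.414 -0.292  0.063]
obj [289. 362.] 1733 [ 0.508 -0.451  0.045] [ 0.595 -0.384  0.207]
obj [348. 350.] 310 [ 0.66  -0.385  0.04 ] [ 0.707 -0.361  0.064]
obj [235. 375.] 252 [ 0.438 -0.417  0.04 ] [ 0.479 -0.383  0.064]
```

```bash
python3 - <<'E'
from h import *
o,p=pickle.load(open("side0.pkl","rb"))
a=cv2.resize(p["pixels"][110:230,210:340],None,fx=4,fy=4,interpolation=2)
cv2.imwrite("pics/side_rack.png",a)
E
```

```text
(no output)
```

View pics/scene_crop1.png

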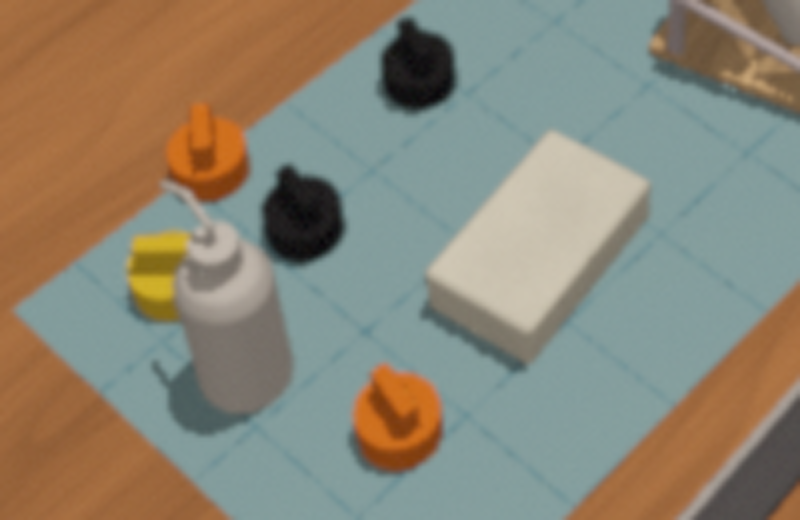

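View pics/side_rack.png

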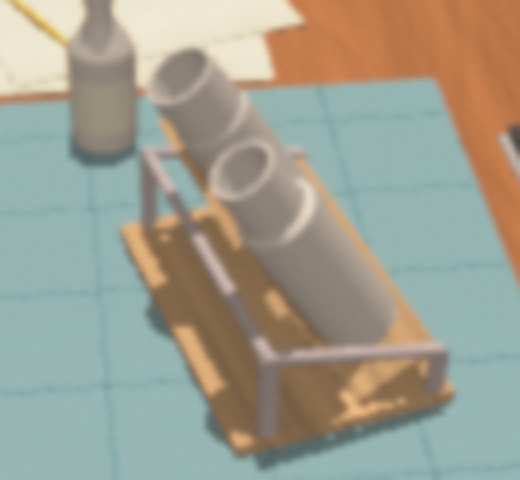

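```bash
cat > fit.py <<'E'
from h import *
from scipy.optimize import least_squares
def fit(P, names=("L","R"), x0=None):
    def model(x):
        mx,my,mz,yaw=x
        c,s=np.cos(yaw),np.sin(yaw)
        ax=np.array([-np.sin(.55)*c,-np.sin(.55)*s,np.cos(.55)]); y=np.array([-s,c,0])
        M=np.array([mx,my,mz]); return M,ax,y
    best=None
    for rl,rr in ((.024,.0275),(.0275,.024)):
        def res(x):
            M,ax,y=model(x); out=[]
            for sg,rn in ((1,rl),(-1,rr)):
                d=P-(M+sg*.0625*y); s=d@ax; rho=np.linalg.norm(d-s[:,None]*ax,axis=1)
                # body
                e=[]
                # neck outer, neck inner, body, rim
                e.append(np.hypot(rho-rn,np.maximum(0,s)+np.maximum(0,-.045-s)))
                e.append(np.hypot(rho-rn+.004,np.maximum(0,s)))
                e.append(np.hypot(rho-.03,np.maximum(0,s+.045)))
                e.append(np.hypot(np.maximum(0,abs(rho-rn+.002)-.002),s))
                out.append(np.min(e,0))
            return np.min(out,0)
        sol=least_squares(res,x0,loss="soft_l1",f_scale=.002)
        rs=res(sol.x)
        print("rl",rl,"cost",sol.cost*1e6,"x",sol.x.round(4),"med",np.median(rs).round(5))
        if best is None or sol.cost<best[0]: best=(sol.cost,sol.x,rl)
    M,ax,y=model(best[1]); print("L",(M+.0625*y).round(4),"R",(M-.0625*y).round(4),"ax",ax.round(3))
    return best
E
python3 - <<'E'
from fit import *
al=[]
for n in ("scene","side"):
    o,p=pickle.load(open(n+"0.pkl","rb")); W=cloud(p); im=p["pixels"].astype(int)
    m=(W[...,2]>.125)&(W[...,0]>.5)&(W[...,0]<.75)&(W[...,1]>.02)&(W[...,1]<.36)
    P=W[m]; print(n,len(P),P.min(0),P.max(0))
    hi=P[P[:,2]>.17]
    fit(P,x0=[.56,.19,.19,0.2]); al.append(P)
fit(np.vstack(al),x0=[.56,.19,.19,0.2])
E
```

```text
scene 970 [0.52821907 0.07946097 0.1250118 ] [0.66047761 0.26062481 0.21226613]
rl 0.024 cost 14210.870378649903 x [0.5763 0.1367 0.246  0.2465] med 0.00497
rl 0.0275 cost 14008.701354415227 x [0.5743 0.1407 0.2496 0.171 ] med 0.00486
L [0.5637 0.2023 0.2496] R [0.585  0.0791 0.2496] ax [-0.515 -0.089  0.853]
side 1186 [0.53282413 0.07825376 0.12504027] [0.65752303 0.25456959 0.2035896 ]
rl 0.024 cost 2266.1327155984063 x [0.5498 0.1594 0.2309 0.1695] med 0.0019
rl 0.0275 cost 2001.9342808013482 x [0.197  0.0582 0.8203 0.2705] med 0.00174
L [0.1803 0.1185 0.8203] R [ 0.2137 -0.002   0.8203] ax [-0.504 -0.14   0.853]
rl 0.024 cost 4101.610670264056 x [0.5688 0.163  0.1945 0.2432] med 0.00159
rl 0.0275 cost 2520.7078188640617 x [0.5695 0.164  0.1926 0.2458] med 0.00113
L [0.5543 0.2247 0.1926] R [0.5848 0.1034 0.1926] ax [-0.507 -0.127  0.853]
```

```bash
sed -i 's/return np.min(out,0)/return np.append(np.min(out,0),(x[2]-.19)*200)/' fit.py
python3 - <<'E'
from fit import *
al=[]
for n in ("scene","side"):
    o,p=pickle.load(open(n+"0.pkl","rb")); W=cloud(p); im=p["pixels"].astype(int)
    z=p["z_map"].astype(np.float32)
    edge=cv2.dilate(z,np.ones((3,3)))-cv2.erode(z,np.ones((3,3)))
    m=(W[...,2]>.125)&(W[...,0]>.5)&(W[...,0]<.75)&(W[...,1]>.02)&(W[...,1]<.36)&(edge<.02)
    P=W[m]; print(n,len(P),P.min(0),P.max(0))
    fit(P,x0=[.57,.165,.19,0.24]); al.append(P)
print("both");fit(np.vstack(al),x0=[.57,.165,.19,0.24])
E
```

```text
scene 647 [0.53393172 0.07974575 0.1250118 ] [0.66047761 0.25333935 0.2062403 ]
rl 0.024 cost 1426.9665215593757 x [0.5732 0.1651 0.19   0.2151] med 0.00171
rl 0.0275 cost 1154.5196839803884 x [0.5727 0.1654 0.19   0.2364] med 0.00155
L [0.558  0.2262 0.19  ] R [0.5873 0.1046 0.19  ] ax [-0.508 -0.122  0.853]
side 819 [0.53629725 0.07825376 0.12504027] [0.65368243 0.25388494 0.19985711]
rl 0.024 cost 1194.512019184033 x [0.5708 0.1627 0.19   0.2567] med 0.00149
rl 0.0275 cost 558.9335895706231 x [0.5704 0.1641 0.19   0.2488] med 0.00092
L [0.5551 0.2247 0.19  ] R [0.5858 0.1035 0.19  ] ax [-0.507 -0.129  0.853]
both
rl 0.024 cost 2763.0937722501826 x [0.5715 0.1632 0.19   0.242 ] med 0.00166
rl 0.0275 cost 1772.6622996407382 x [0.5713 0.1643 0.19   0.2425] med 0.00115
L [0.5563 0.225  0.19  ] R [0.5863 0.1037 0.19  ] ax [-0.507 -0.125  0.853]
```

```bash
python3 - <<'E'
from h import *
o=r.get_obs(); R=Ro.from_rotvec(o["orientation"]).as_matrix(); print(R.round(3), r.finger_overhang)
print("jaw yaw",np.degrees(np.arctan2(R[1,2],R[0,2])))
for n in ("scene","side"):
    o,p=pickle.load(open(n+"0.pkl","rb")); W=cloud(p); im=p["pixels"].astype(int)
    blk=(im.max(-1)<70)
    for c in ((.4537,-.1295),(.496,-.298)):
        m=blk&(np.hypot(W[...,0]-c[0],W[...,1]-c[1])<.04)
        P=W[m]; T=P[(P[:,2]>.05)][:,:2]; T=T-T.mean(0); w,v=np.linalg.eigh(T.T@T); d=v[:,1]; print(n,c,"tab long axis deg",np.degrees(np.arctan2(d[1],d[0])),np.sqrt(w/len(T)))
E
```

```text
[[ 0.     0.92   0.393]
 [ 0.     0.393 -0.92 ]
 [-1.     0.     0.   ]] 0.008
jaw yaw -66.86764465450919
scene (0.4537, -0.1295) tab long axis deg 164.59282817923952 [0.00479369 0.01277043]
scene (0.496, -0.298) tab long axis deg 171.72595194868197 [0.00485468 0.01251543]
side (0.4537, -0.1295) tab long axis deg 163.23506586083823 [0.00434847 0.01255629]
side (0.496, -0.298) tab long axis deg 171.82364291014963 [0.00465539 0.01282672]
```

Request:
play_rows --pt "1 0 0 0.05 -0.1" --pt "1 0.0 0.02 0.1 -0.2" --pt "1 0.02 0.065 0.1 -0.3" --pt "1 0.04 0.11 0.1 -0.4" --pt "1 0.06 0.155 0.1 -0.5" --pt "1 0.075 0.2 0.1 -0.6" --pt "1 0.09 0.245 0.1 -0.683" --pt "1 0.105 0.29 0.1 -0.683" --pt "1 0.12 0.335 0.1 -0.683" --pt "1 0.135 0.38 0.1 -0.683" --force 40

```text
clock: 1.75
tcp_pos: [0.4005, -0.2388, 0.3397]
orientation: [1.412, 1.063, -1.411]
contact_force: [0.5, -0.2, -0.2]
grip_width: 0.0855
```

Request:
play_rows --pt "1 0.018 0.037 -0.02 0" --pt "1 0.036 0.074 -0.05 0" --pt "1 0.0537 0.1115 -0.08 0" --pt "1 0.0537 0.1115 -0.12 0" --pt "1 0.0537 0.1115 -0.14 0" --pt "1 0.0537 0.1115 -0.14 0"

```text
clock: 2.35
tcp_pos: [0.4519, -0.1285, 0.1968]
orientation: [1.409, 1.069, -1.415]
contact_force: [-0.2, 0.2, -0.0]
grip_width: 0.0857
```

```bash
python3 - <<'E'
from h import *
o=r.get_obs();p=dict(r.grab_frame("wrist")); pickle.dump((o,p),open("wrist1.pkl","wb"))
cv2.imwrite("pics/wrist1.png",p["pixels"]); print(o["tcp_pos"],np.array(p["tool_from_camera"]).round(3))
W=cloud(p,o); im=p["pixels"].astype(int)
m=(im.max(-1)<70)&(W[...,2]<.075)&(W[...,2]>.02)&(np.hypot(W[...,0]-.4537,W[...,1]+.1295)<.045)
P=W[m];print(len(P),P.min(0),P.max(0)); T=P[P[:,2]>.052]; print("tab",T.mean(0),cv2.minAreaRect(T[:,:2].astype(np.float32)*1000))
E
```

```text
[ 0.45194428 -0.12851657  0.1967757 ] [[-0.    -0.263  0.965 -0.134]
 [-0.    -0.965 -0.263  0.065]
 [ 1.    -0.     0.    -0.001]
 [ 0.     0.     0.     1.   ]]
3321 [ 0.41887885 -0.15777901  0.02006991] [ 0.48139056 -0.0947031   0.06377753]
tab [ 0.45127512 -0.12656598  0.06111578] ((450.1402282714844, -126.1920166015625), (16.012537002563477, 44.91633987426758), 70.77107238769531)
```

View pics/wrist1.png

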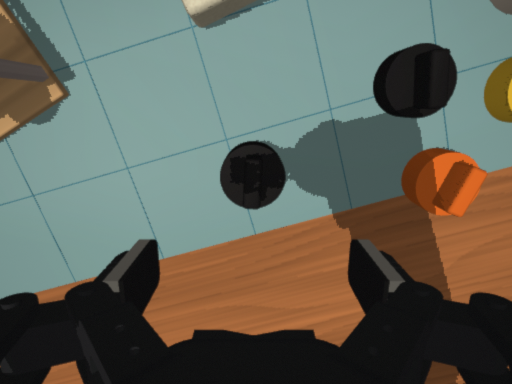

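Request:
play_rows --pt "1 -0.003 0.003 -0.04 -0.04" --pt "1 -0.003 0.003 -0.08 -0.04" --pt "1 -0.003 0.003 -0.11 -0.04" --pt "1 -0.003 0.003 -0.13 -0.04" --pt "1 -0.003 0.003 -0.148 -0.04" --pt "1 -0.003 0.003 -0.148 -0.04"

```text
clock: 3.0
tcp_pos: [0.4511, -0.1267, 0.051]
orientation: [1.44, 1.041, -1.442]
contact_force: [-0.3, 0.2, -0.2]
grip_width: 0.0853
```

Request:
play_rows --pt "0.2 0 0 -0.003 0" --pt "-0.5 0 0 -0.003 0" --pt "-1 0 0 -0.003 0" --pt "-1 0 0 -0.003 0" --pt "-1 0 0 -0.003 0" --pt "-1 0 0 -0.003 0" --force 40

```text
clock: 3.6
tcp_pos: [0.4514, -0.1264, 0.0488]
orientation: [1.441, 1.04, -1.44]
contact_force: [-1.4, 0.0, 5.1]
grip_width: 0.0154
```

Request:
play_rows --pt "-1 0 0 0.03 0" --pt "-1 0 0 0.07 0" --pt "-1 0 0.0 0.12 0.1" --pt "-1 0.01 0.04 0.16 0.2" --pt "-1 0.02 0.085 0.19 0.3" --pt "-1 0.035 0.13 0.21 0.4" --pt "-1 0.05 0.175 0.23 0.5" --pt "-1 0.06 0.22 0.25 0.56" --pt "-1 0.072 0.26 0.252 0.56" --pt "-1 0.072 0.2785 0.252 0.56"

```text
clock: 4.6
tcp_pos: [0.5236, 0.1573, 0.3017]
orientation: [1.03, 1.315, -1.024]
contact_force: [-0.6, -0.1, -0.3]
grip_width: 0.0152
```

Request:
play_rows --pt "-1 0 0 0 0" --pt "-1 0 0 0 0"

```text
clock: 4.8
tcp_pos: [0.5224, 0.1522, 0.2997]
orientation: [1.028, 1.315, -1.03]
contact_force: [0.7, -0.7, -0.9]
grip_width: 0.0153
```

```bash
python3 - <<'E'
from fit import *
o=r.get_obs();p=dict(r.grab_frame("wrist")); pickle.dump((o,p),open("wrist2.pkl","wb"))
cv2.imwrite("pics/wrist2.png",p["pixels"])
R=Ro.from_rotvec(o["orientation"]).as_matrix(); print(o["tcp_pos"],"jaw yaw",np.degrees(np.arctan2(R[1,2],R[0,2])),o["contact_force"],o["qvel"].round(3))
W=cloud(p,o)
z=p["z_map"].astype(np.float32)
edge=cv2.dilate(z,np.ones((3,3)))-cv2.erode(z,np.ones((3,3)))
m=(W[...,2]>.125)&(W[...,2]<.215)&(W[...,0]>.5)&(W[...,0]<.75)&(W[...,1]>.02)&(W[...,1]<.36)&(edge<.012)
P=W[m]; print(len(P),P.min(0),P.max(0))
fit(P,x0=[.57,.165,.19,0.24])
E
```

```text
[0.52242444 0.15223611 0.2996615 ] jaw yaw -76.13345560862585 [ 0.69235692 -0.70304668 -0.94837993] [ 0.027 -0.008  0.026  0.012  0.003  0.001  0.001]
12751 [0.5318861  0.08282706 0.12500145] [0.6580456  0.25924092 0.2061674 ]
rl 0.024 cost 17298.95732810516 x [0.5704 0.1661 0.191  0.2455] med 0.00138
rl 0.0275 cost 2543.37155520427 x [0.5692 0.1658 0.1906 0.2443] med 0.00026
L [0.554  0.2264 0.1906] R [0.5843 0.1051 0.1906] ax [-0.507 -0.126  0.853]
```

View pics/wrist2.png

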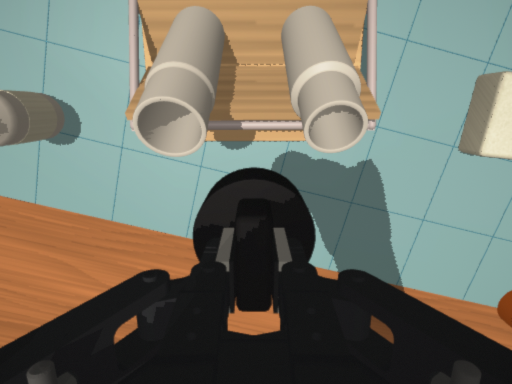

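```bash
python3 - <<'E'
from h import *
o,p=pickle.load(open("wrist2.pkl","rb"))
z=p["z_map"];f=f_of(p);v,u=np.mgrid[:384,:512]
c=np.stack([(u-p["cx"])/f*z,(v-p["cy"])/f*z,z],-1);T=np.array(p["tool_from_camera"]);t=c@T[:3,:3].T+T[:3,3]
im=p["pixels"].max(-1)
m=(im<60)&(v>165)&(v<300)&(u>185)&(u<322)&(z>0)
P=t[m]; print(len(P)); 
h,e=np.histogram(P[:,0],bins=np.arange(-.06,.08,.004)); print([(round(a,3),b) for a,b in zip(e,h) if b])
b=P[(P[:,0]>.004)&(P[:,0]<.06)]
# top plane face
q=P[(P[:,0]>.008)&(P[:,0]<.024)]; print("top",np.median(q[:,0]),q.min(0),q.max(0))
ed=[]
s=q[(q[:,1]>0)]
# circle fit of far edge hull
h=cv2.convexHull(q[:,1:].astype(np.float32)*1000)[:,0]
from scipy.optimize import least_squares
for R in (32,None):
    fn=(lambda x:np.hypot(h[:,0]-x[0],h[:,1]-x[1])-(R or x[2]))
    so=least_squares(fn,[0,0,32],loss="soft_l1"); print(so.x,np.abs(fn(so.x)).mean())
ta=P[(P[:,0]>-.018)&(P[:,0]<-.008)]; print("tab top",np.median(ta[:,0]) if len(ta) else 0, ta.min(0),ta.max(0))
E
```

```text
13393
[(np.float64(-0.06), np.int64(462)), (np.float64(-0.056), np.int64(28)), (np.float64(-0.052), np.int64(181)), (np.float64(-0.048), np.int64(551)), (np.float64(-0.044), np.int64(484)), (np.float64(-0.04), np.int64(638)), (np.float64(-0.036), np.int64(328)), (np.float64(-0.032), np.int64(440)), (np.float64(-0.028), np.int64(138)), (np.float64(-0.024), np.int64(116)), (np.float64(-0.02), np.int64(239)), (np.float64(-0.016), np.int64(2406)), (np.float64(-0.012), np.int64(1028)), (np.float64(-0.008), np.int64(232)), (np.float64(-0.004), np.int64(199)), (np.float64(0.0), np.int64(128)), (np.float64(0.004), np.int64(91)), (np.float64(0.008), np.int64(74)), (np.float64(0.012), np.int64(93)), (np.float64(0.016), np.int64(4502)), (np.float64(0.02), np.int64(143)), (np.float64(0.024), np.int64(138)), (np.float64(0.028), np.int64(127)), (np.float64(0.032), np.int64(115)), (np.float64(0.036), np.int64(108)), (np.float64(0.04), np.int64(111)), (np.float64(0.044), np.int64(63)), (np.float64(0.048), np.int64(3))]
top 0.017330382074230516 [ 0.00806012 -0.01338218 -0.03249381] [0.02399691 0.03123278 0.03020438]
[-0.89048976 -1.07436402 32.        ] 0.31125958587599234
[-0.20618246 -1.0963995  31.38791931] 0.07301030948730931
tab top -0.01247377378917397 [-0.0179988  -0.01849316 -0.02237746] [-0.00805874  0.02255827  0.02003633]
```

Request:
play_rows --pt "-1 0.025 -0.025 0 0" --pt "-1 0.053 -0.05 0 0" --pt "-1 0.053 -0.05 -0.02 0" --pt "-1 0.053 -0.05 -0.035 0" --pt "-1 0.053 -0.05 -0.042 0" --pt "-1 0.053 -0.05 -0.042 0" --force 30

```text
clock: 5.45
tcp_pos: [0.5745, 0.1022, 0.257]
orientation: [1.028, 1.316, -1.032]
contact_force: [1.1, 0.7, -1.0]
grip_width: 0.0152
```

Request:
play_rows --pt "-1 0 0 -0.004 0" --pt "-1 0 0 -0.007 0" --pt "-1 0 0 -0.01 0" --pt "-1 0 0 -0.01 0"

```text
clock: 5.85
tcp_pos: [0.5761, 0.1029, 0.2515]
orientation: [1.03, 1.312, -1.028]
contact_force: [-8.5, -1.4, 16.3]
grip_width: 0.0149
```

Request:
play_rows --pt "-1 -0.003 -0.001 -0.003 0" --pt "-1 -0.006 -0.0015 -0.005 0" --pt "-1 -0.008 -0.002 -0.007 0"

```text
clock: 6.15
tcp_pos: [0.5704, 0.1014, 0.2466]
orientation: [1.034, 1.307, -1.024]
contact_force: [-6.3, -1.9, 21.5]
grip_width: 0.0153
```

```bash
cat > look.py <<'E'
from h import *
import sys
o=r.get_obs()
for n in sys.argv[2:]:
    p=dict(r.grab_frame(n)); pickle.dump((o,p),open(f"{n}_{sys.argv[1]}.pkl","wb"))
    im=p["pixels"]
    if n=="side": im=cv2.resize(im[80:230,200:350],None,fx=4,fy=4,interpolation=2)
    if n=="scene": im=cv2.resize(im[130:250,230:370],None,fx=4,fy=4,interpolation=2)
    cv2.imwrite(f"pics/{n}_{sys.argv[1]}.png",im)
print(o["clock"],o["tcp_pos"].round(4),o["contact_force"].round(1),o["moment"].round(2))
E
python3 look.py a side wrist
```

```text
6.15 [0.5704 0.1014 0.2466] [-6.3 -1.9 21.5] [-0.32  0.87 -0.02]
```

View pics/side_a.png

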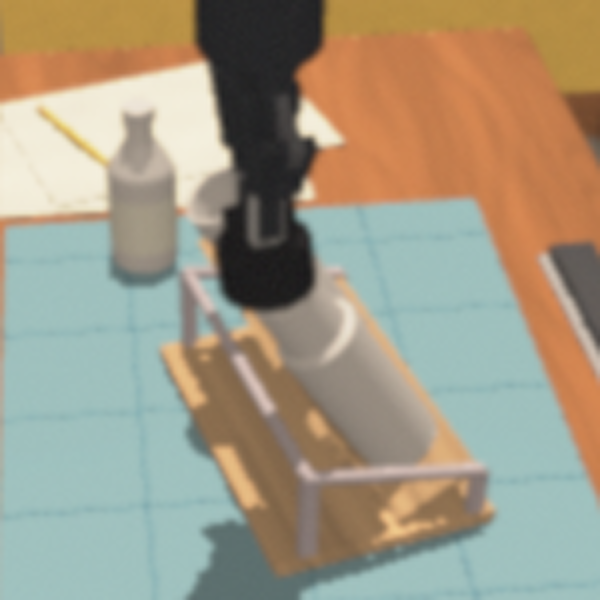

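View pics/wrist_a.png

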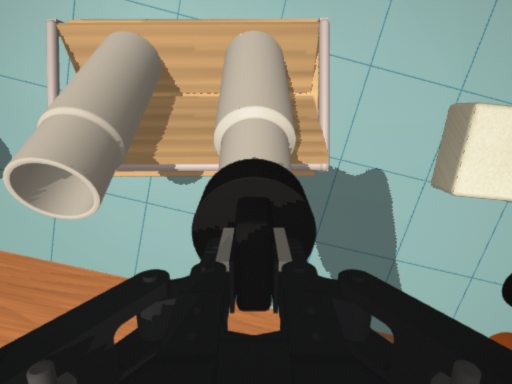

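Request:
play_rows --pt "-1 -0.003 -0.001 -0.003 0" --pt "-1 -0.005 -0.001 -0.005 0" --pt "-1 -0.007 -0.002 -0.007 0" --force 20

```text
clock: 6.55
tcp_pos: [0.5628, 0.0993, 0.2385]
orientation: [1.033, 1.309, -1.025]
contact_force: [-5.6, -0.9, 18.1]
grip_width: 0.0152
```

Request:
play_rows --pt "-1 -0.002 -0.0005 -0.003 0" --pt "-1 -0.004 -0.001 -0.006 0" --pt "-1 -0.005 -0.001 -0.008 0" --force 20

```text
clock: 6.85
tcp_pos: [0.5567, 0.0979, 0.2298]
orientation: [1.031, 1.31, -1.027]
contact_force: [-9.4, -1.2, 19.7]
grip_width: 0.0153
```

```bash
python3 look.py b side wrist
```

```text
6.85 [0.5567 0.0979 0.2298] [-9.4 -1.2 19.7] [-0.34  1.28 -0.01]
```

View pics/side_b.png

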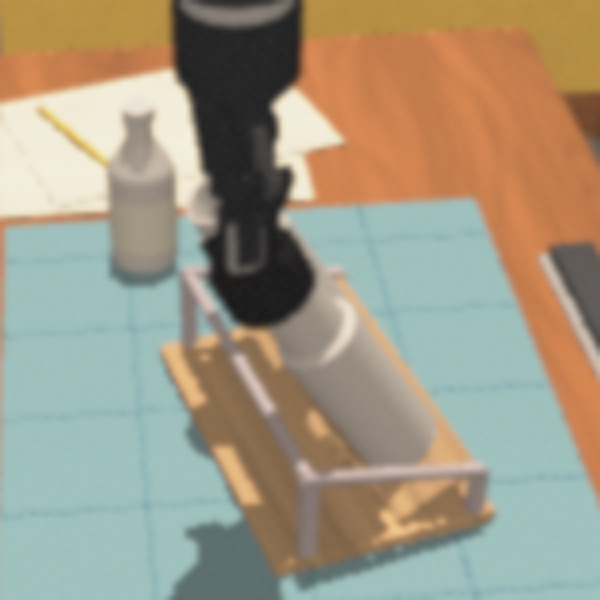

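View pics/wrist_b.png

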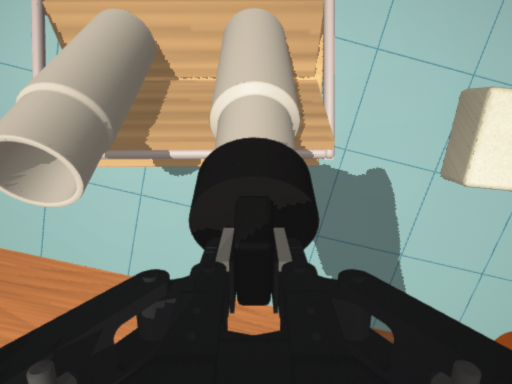

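```bash
cat > cap.py <<'E'
from h import *
from scipy.optimize import least_squares
from scipy.spatial import cKDTree
def cappose(o,p,x0=(0,.049,-.001,.4),verb=True):
    """tool frame: params (y0,x0) of cap origin, z0, tilt th (cap z towards -tool y ... )"""
    z=p["z_map"];f=f_of(p);v,u=np.mgrid[:384,:512]
    c=np.stack([(u-p["cx"])/f*z,(v-p["cy"])/f*z,z],-1);T=np.array(p["tool_from_camera"]);t=c@T[:3,:3].T+T[:3,3]
    im=p["pixels"].max(-1).astype(int)
    zz=z.astype(np.float32); edge=cv2.dilate(zz,np.ones((3,3)))-cv2.erode(zz,np.ones((3,3)))
    m=(im<60)&(v>120)&(v<300)&(u>180)&(u<330)&(z>0)&(edge<.008)
    m&=(t[...,0]>-.002)&(t[...,0]<.07)&(t[...,1]>-.01)&(abs(t[...,2])<.036)
    # drop fingers: near |z|<.024 and y< .012
    m&=~((abs(t[...,2])<.026)&(t[...,1]<.026)&(t[...,0]<.014))
    P=t[m]
    def res(x):
        y0,xx,z0,th=x
        a=np.array([-np.cos(th),-np.sin(th),0]); # cap z in tool: up (-x) tilted to -y (toward robot)
        d=P-np.array([xx,y0,z0]); s=d@a; rho=np.linalg.norm(d-s[:,None]*a,axis=1)
        e1=np.hypot(s-.032,np.maximum(0,rho-.032)); e2=np.hypot(rho-.032,np.maximum(0,s-.032)+np.maximum(0,-s))
        # tab
        return np.minimum(e1,e2)
    sol=least_squares(res,[x0[0],x0[1],x0[2],x0[3]],loss="soft_l1",f_scale=.001)
    x=sol.x; 
    if verb: print("n",len(P),"cap origin tool y,x,z",x[:3].round(4),"tilt deg",np.degrees(x[3]).round(2),"med",np.median(res(x)).round(5))
    R=Ro.from_rotvec(o["orientation"]).as_matrix()
    org=R@np.array([x[1],x[0],x[2]])+o["tcp_pos"]; ax=R@np.array([-np.cos(x[3]),-np.sin(x[3]),0])
    if verb: print("cap origin world (wrist cam)",org.round(4),"axis",ax.round(3))
    return org,ax
E
python3 - <<'E'
from cap import *
for n,th in (("wrist2",0.02),("wrist_a",.15),("wrist_b",.4)):
    o,p=pickle.load(open(n+".pkl","rb")); cappose(o,p,(0,.049,-.001,th))
E
```

```text
n 4532 cap origin tool y,x,z [-0.0012  0.0493 -0.0009] tilt deg -0.11 med 0.00035
cap origin world (wrist cam) [0.521  0.1528 0.2504] axis [0.003 0.001 1.   ]
n 4380 cap origin tool y,x,z [ 0.0053  0.0477 -0.0011] tilt deg 6.9 med 0.00026
cap origin world (wrist cam) [0.5756 0.1037 0.1989] axis [-0.125 -0.03   0.992]
n 6036 cap origin tool y,x,z [ 0.0221  0.0399 -0.0011] tilt deg 26.5 med 0.00023
cap origin world (wrist cam) [0.578  0.1043 0.1899] axis [-0.437 -0.107  0.893]
```

Request:
play_rows --pt "-1 -0.001 0 -0.003 0" --pt "-1 -0.003 -0.001 -0.006 0" --pt "-1 -0.003 -0.001 -0.006 0" --force 20

```text
clock: 7.25
tcp_pos: [0.5534, 0.0971, 0.2234]
orientation: [1.031, 1.311, -1.028]
contact_force: [-8.7, -1.8, 17.0]
grip_width: 0.0151
```

```bash
cat > cm.py <<'E'
from cap import *
import sys
MW={"R":np.array([.5843,.1051,.1906]),"L":np.array([.554,.2264,.1906])}
yaw=.2443
e=np.array([np.cos(yaw),np.sin(yaw),0]); zz=np.array([0,0,1.]); ym=np.array([-np.sin(yaw),np.cos(yaw),0])
xm=np.cos(.55)*e+np.sin(.55)*zz; zm=-np.sin(.55)*e+np.cos(.55)*zz
def go(tag,side,th):
    o=r.get_obs(); p=dict(r.grab_frame("wrist")); pickle.dump((o,p),open(f"wrist_{tag}.pkl","wb"))
    cv2.imwrite(f"pics/wrist_{tag}.png",p["pixels"])
    org,ax=cappose(o,p,(.02,.045,-.001,th)); d=org-MW[side]
    print("mouth frame x,y,z mm",(1000*np.array([d@xm,d@ym,d@zm])).round(1),"axis err deg",np.degrees(np.arccos(ax@zm)).round(1))
    print(o["clock"],o["tcp_pos"].round(4),"F",o["contact_force"].round(1),"F in mouth",(np.array([xm,ym,zm])@o["contact_force"]).round(1),"M",o["moment"].round(2),"w",o["grip_width"])
if __name__=="__main__": go(sys.argv[1],sys.argv[2],float(sys.argv[3]))
E
python3 cm.py c R .5
```

```text
n 4952 cap origin tool y,x,z [ 0.0267  0.0365 -0.0011] tilt deg 32.64 med 0.00022
cap origin world (wrist cam) [0.5792 0.1046 0.1871] axis [-0.526 -0.129  0.84 ]
mouth frame x,y,z mm [-6.2  0.7 -0.4] axis err deg 1.3
7.25 [0.5534 0.0971 0.2234] F [-8.7 -1.8 17. ] F in mouth [ 1.3  0.3 19.1] M [-0.21  1.2  -0.01] w 0.015081492884894774
```

Request:
play_rows --pt "-1 -0.0036 -0.0009 0.006 0" --pt "-1 0.0 -0.0005 0.008 0" --pt "-1 0.0017 -0.0003 0.0092 0" --pt "-1 0.0017 -0.0003 0.0092 0" --force 25

```text
clock: 7.7
tcp_pos: [0.5551, 0.096, 0.2294]
orientation: [1.03, 1.313, -1.03]
contact_force: [1.2, -0.0, -1.2]
grip_width: 0.015
```

```bash
python3 cm.py d R .55
```

```text
n 5034 cap origin tool y,x,z [ 0.0265  0.0367 -0.0011] tilt deg 32.35 med 0.00022
cap origin world (wrist cam) [0.5805 0.1035 0.1928] axis [-0.52  -0.128  0.845]
mouth frame x,y,z mm [-2.3 -0.7  4. ] axis err deg 0.9
7.7 [0.5551 0.096  0.2294] F [ 1.2 -0.  -1.2] F in mouth [ 0.4 -0.3 -1.6] M [-0.05  0.01 -0.01] w 0.015002265472152191
```

Request:
play_rows --pt "-1 0.0017 0.0012 0.0012 0" --pt "-1 0.0017 0.0012 0.0012 0" --pt "-1 0.0037 0.0017 -0.0022 0" --pt "-1 0.0058 0.0022 -0.0057 0" --pt "-1 0.0068 0.0025 -0.0073 0" --force 25

```text
clock: 8.25
tcp_pos: [0.5614, 0.0984, 0.2215]
orientation: [1.03, 1.314, -1.031]
contact_force: [-0.3, -0.7, -0.6]
grip_width: 0.0153
```

```bash
python3 cm.py e R .55
```

```text
n 5052 cap origin tool y,x,z [ 0.0265  0.0367 -0.0011] tilt deg 32.33 med 0.00022
cap origin world (wrist cam) [0.5868 0.1058 0.1848] axis [-0.519 -0.127  0.845]
mouth frame x,y,z mm [-0.8  0.1 -6.3] axis err deg 0.8
8.25 [0.5614 0.0984 0.2215] F [-0.3 -0.7 -0.6] F in mouth [-0.7 -0.6 -0.2] M [-0.03  0.02  0.04] w 0.015273982304493628
```

Request:
play_rows --pt "-1 0.0007 0.0002 0.0004 0" --pt "-1 0.0022 0.0006 -0.0022 0" --pt "-1 0.0037 0.001 -0.0047 0" --pt "-1 0.0058 0.0015 -0.0081 0" --force 25

```text
clock: 8.7
tcp_pos: [0.5674, 0.1, 0.214]
orientation: [1.03, 1.313, -1.03]
contact_force: [0.8, -0.1, -1.5]
grip_width: 0.015
```

```bash
python3 cm.py f R .55
```

```text
n 5005 cap origin tool y,x,z [ 0.0265  0.0367 -0.0011] tilt deg 32.27 med 0.00022
cap origin world (wrist cam) [0.5928 0.1074 0.1773] axis [-0.519 -0.127  0.845]
mouth frame x,y,z mm [  0.6   0.2 -16. ] axis err deg 0.8
8.7 [0.5674 0.1    0.214 ] F [ 0.8 -0.1 -1.5] F in mouth [-0.1 -0.3 -1.7] M [0.02 0.01 0.02] w 0.014991346331469419
```

Request:
play_rows --pt "-1 0.001 0.0003 -0.003 0" --pt "-1 0.0025 0.0006 -0.0055 0" --pt "-1 0.004 0.001 -0.008 0" --pt "-1 0.0056 0.0014 -0.0105 0" --pt "-1 0.0056 0.0014 -0.0105 0" --force 25

```text
clock: 9.25
tcp_pos: [0.5718, 0.1011, 0.2055]
orientation: [1.028, 1.314, -1.033]
contact_force: [-10.3, -2.4, 17.5]
grip_width: 0.0151
```

```bash
python3 cm.py g R .55
```

```text
n 5001 cap origin tool y,x,z [ 0.0262  0.0368 -0.0012] tilt deg 32.02 med 0.00022
cap origin world (wrist cam) [0.5968 0.1084 0.1686] axis [-0.513 -0.125  0.849]
mouth frame x,y,z mm [ -0.4   0.1 -25.5] axis err deg 0.4
9.25 [0.5718 0.1011 0.2055] F [-10.3  -2.4  17.5] F in mouth [ 0.2  0.2 20.5] M [-0.68  2.53  0.05] w 0.01512841449149779
```

Request:
play_rows --pt "-1 -0.0015 -0.0003 0.0025 0" --pt "0.2 -0.0015 -0.0003 0.0025 0" --pt "0.2 -0.0015 -0.0003 0.0025 0" --pt "0.2 -0.0015 -0.0003 0.0025 0" --pt "0.2 -0.0015 -0.0003 0.03 0" --pt "0.2 -0.0015 -0.0003 0.07 0" --pt "0.2 -0.02 -0.01 0.1 0" --pt "0.2 -0.05 -0.02 0.1 0" --pt "0.2 -0.05 -0.02 0.1 0"

```text
clock: 10.2
tcp_pos: [0.5207, 0.0803, 0.3044]
orientation: [1.03, 1.312, -1.031]
contact_force: [0.8, -0.1, -0.5]
grip_width: 0.0513
```

```bash
cat > chk.py <<'E'
from cm import *
from scipy.optimize import least_squares
def chk(tag,side):
    o=r.get_obs(); p=dict(r.grab_frame("wrist")); pickle.dump((o,p),open(f"wrist_{tag}.pkl","wb")); cv2.imwrite(f"pics/wrist_{tag}.png",p["pixels"])
    W=cloud(p,o); im=p["pixels"].max(-1); z=p["z_map"].astype(np.float32)
    edge=cv2.dilate(z,np.ones((3,3)))-cv2.erode(z,np.ones((3,3)))
    for s in side:
        d=W-MW[s]; m=(im<60)&(z>0)&(edge<.012)&(np.linalg.norm(d,axis=-1)<.05)
        P=W[m]
        def res(x):
            a=np.array([x[3],x[4],np.sqrt(1-x[3]**2-x[4]**2)]); q=P-x[:3]; t=q@a; rho=np.linalg.norm(q-t[:,None]*a,axis=1)
            return np.min([np.hypot(t-.032,np.maximum(0,rho-.032)),np.hypot(rho-.032,np.maximum(0,t-.032)+np.maximum(0,-t))],0)
        so=least_squares(res,np.r_[MW[s]-.02*zm,zm[:2]],loss="soft_l1",f_scale=.001); x=so.x
        a=np.array([x[3],x[4],np.sqrt(1-x[3]**2-x[4]**2)]); q=x[:3]-MW[s]
        print(s,len(P),"mouth xyz mm",(1000*np.array([q@xm,q@ym,q@zm])).round(1),"ang",np.degrees(np.arccos(min(1,a@zm))).round(1),"med",np.median(res(x)))
if __name__=="__main__": chk(sys.argv[1],sys.argv[2])
E
python3 chk.py h R; python3 look.py h side
```

```text
R 6073 mouth xyz mm [ -1.4   0.4 -24.6] ang 1.4 med 0.0009241132000703395
10.25 [0.522  0.0807 0.304 ] [-0.1  0.  -0.5] [ 0.01  0.01 -0.01]
```

View pics/wrist_h.png

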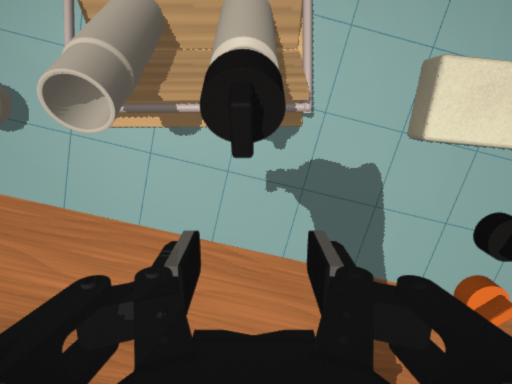

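View pics/side_h.png

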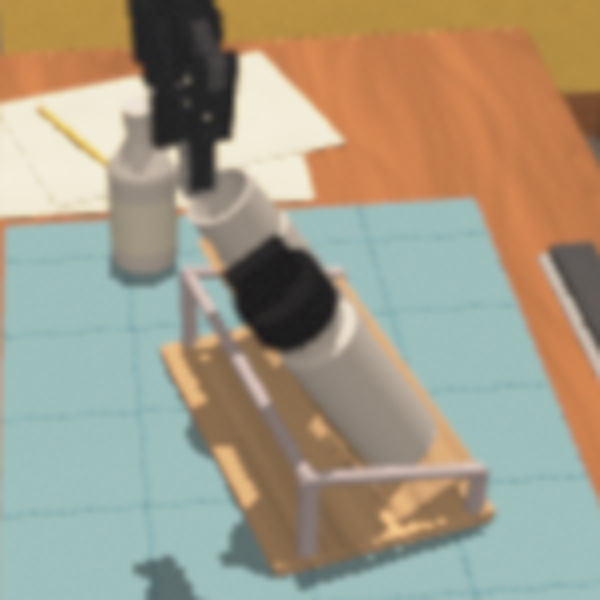

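Request:
play_rows --pt "0.6 -0.003 -0.045 0 -0.05" --pt "0.6 -0.006 -0.09 0 -0.1" --pt "0.6 -0.009 -0.135 0 -0.15" --pt "0.6 -0.012 -0.18 0 -0.2" --pt "0.6 -0.015 -0.225 0 -0.25" --pt "0.6 -0.018 -0.27 -0.02 -0.3" --pt "0.6 -0.022 -0.315 -0.05 -0.35" --pt "0.6 -0.027 -0.355 -0.08 -0.385" --pt "0.6 -0.029 -0.375 -0.09 -0.385" --pt "0.6 -0.029 -0.375 -0.09 -0.385"

```text
clock: 11.3
tcp_pos: [0.4916, -0.2976, 0.21]
orientation: [1.317, 1.139, -1.323]
contact_force: [-0.1, 0.5, 0.6]
grip_width: 0.0681
```

```bash
python3 - <<'E'
from h import *
o=r.get_obs();p=dict(r.grab_frame("wrist")); pickle.dump((o,p),open("wrist_i.pkl","wb"))
cv2.imwrite("pics/wrist_i.png",p["pixels"]); 
R=Ro.from_rotvec(o["orientation"]).as_matrix(); print(o["tcp_pos"],"jaw yaw",np.degrees(np.arctan2(R[1,2],R[0,2])),o["qvel"].round(3))
W=cloud(p,o); im=p["pixels"].astype(int)
m=(im.max(-1)<70)&(W[...,2]<.075)&(W[...,2]>.02)&(np.hypot(W[...,0]-.494,W[...,1]+.297)<.045)
P=W[m];print(len(P),P.min(0),P.max(0)); T=P[P[:,2]>.054]; print("tab",T.mean(0),cv2.minAreaRect(T[:,:2].astype(np.float32)*1000))
B=P[(P[:,2]>.024)&(P[:,2]<.036)];print((B.min(0)+B.max(0))/2)
S=W[(W[...,2]>.08)&(W[...,2]<.22)&(W[...,1]<-.3)];print("bottle",S.min(0) if len(S) else None,S.max(0) if len(S) else None)
E
```

```text
[ 0.49164076 -0.29761967  0.20998989] jaw yaw -98.6095490794974 [-0.038 -0.047 -0.067 -0.012 -0.024  0.024 -0.035]
3079 [ 0.46201684 -0.32729455  0.0200382 ] [ 0.52472124 -0.26405858  0.06359145]
tab [ 0.49410892 -0.29574194  0.06118735] ((493.3291320800781, -295.5846252441406), (15.981691360473633, 44.91569137573242), 79.74124145507812)
[ 0.49336904 -0.29567657  0.0297513 ]
bottle [ 0.47495456 -0.43594565  0.08001615] [ 0.59413585 -0.32860763  0.21999787]
```

View pics/wrist_i.png

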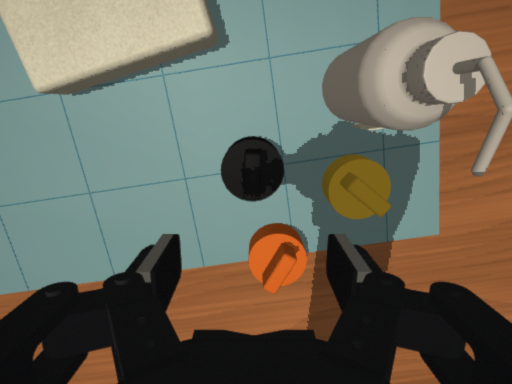

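Request:
play_rows --pt "0.6 0.001 0.001 -0.04 -0.03" --pt "0.6 0.001 0.001 -0.08 -0.03" --pt "0.6 0.001 0.001 -0.12 -0.03" --pt "0.6 0.001 0.001 -0.145 -0.03" --pt "0.6 0.001 0.001 -0.158 -0.03" --pt "0.6 0.001 0.001 -0.158 -0.03"

```text
clock: 11.95
tcp_pos: [0.4951, -0.291, 0.0545]
orientation: [1.335, 1.125, -1.336]
contact_force: [0.1, -0.0, 0.4]
grip_width: 0.0682
```

Request:
play_rows --pt "0.6 -0.0017 -0.0045 -0.003 0" --pt "0.2 -0.0017 -0.0045 -0.006 0" --pt "-0.5 -0.0017 -0.0045 -0.006 0" --pt "-1 -0.0017 -0.0045 -0.006 0" --pt "-1 -0.0017 -0.0045 -0.006 0" --pt "-1 -0.0017 -0.0045 -0.006 0" --pt "-1 -0.0017 -0.0045 -0.006 0" --force 40

```text
clock: 12.65
tcp_pos: [0.4935, -0.2972, 0.0502]
orientation: [1.336, 1.121, -1.336]
contact_force: [-0.9, 0.6, 5.9]
grip_width: 0.0152
```

Request:
play_rows --pt "-1 0 0 0.03 0" --pt "-1 0 0.0 0.075 0" --pt "-1 0 0.02 0.12 0.05" --pt "-1 0.005 0.055 0.15 0.1" --pt "-1 0.01 0.095 0.18 0.15" --pt "-1 0.01 0.135 0.21 0.2" --pt "-1 0.015 0.175 0.24 0.25" --pt "-1 0.015 0.215 0.265 0.3" --pt "-1 0.02 0.26 0.28 0.35" --pt "-1 0.025 0.305 0.28 0.4"

```text
clock: 13.65
tcp_pos: [0.519, 0.0096, 0.3323]
orientation: [1.042, 1.304, -1.037]
contact_force: [0.5, -0.2, -0.8]
grip_width: 0.015
```

Request:
play_rows --pt "-1 0.005 0.045 0 0.022" --pt "-1 0.01 0.09 0 0.022" --pt "-1 0.015 0.135 0 0.022" --pt "-1 0.02 0.18 -0.01 0.022" --pt "-1 0.0295 0.216 -0.03 0.022" --pt "-1 0.0295 0.216 -0.048 0.022" --pt "-1 0.0295 0.216 -0.048 0.022" --pt "-1 0.0295 0.216 -0.048 0.022"

```text
clock: 14.45
tcp_pos: [0.5476, 0.2229, 0.2814]
orientation: [1.024, 1.316, -1.027]
contact_force: [-0.1, -0.1, -0.6]
grip_width: 0.0152
```

```bash
python3 cm.py j L 0.0; python3 -c "
from h import *
o=r.get_obs();R=Ro.from_rotvec(o['orientation']).as_matrix(); print(np.degrees(np.arctan2(R[1,2],R[0,2])))"
```

```text
n 4569 cap origin tool y,x,z [-0.0006  0.0507 -0.0015] tilt deg -0.02 med 0.00034
cap origin world (wrist cam) [0.5466 0.2242 0.2307] axis [0.001 0.001 1.   ]
mouth frame x,y,z mm [14.4 -0.3 38.3] axis err deg 31.6
14.45 [0.5476 0.2229 0.2814] F [-0.1 -0.1 -0.6] F in mouth [-0.4 -0.1 -0.5] M [ 0.04 -0.03  0.03] w 0.01516175391069845
-75.90032495440103
```

View pics/wrist_j.png

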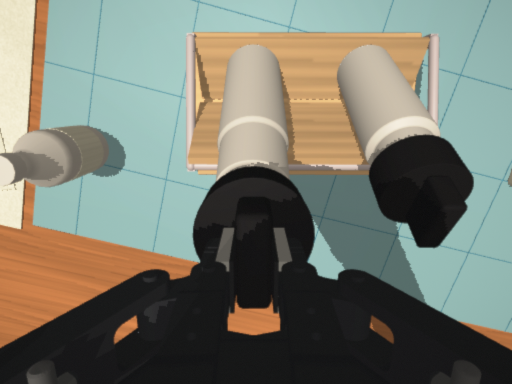

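Request:
play_rows --pt "-1 0 0 -0.012 0" --pt "-1 0 0 -0.02 0" --pt "-1 0 0 -0.025 0" --pt "-1 0 0 -0.029 0" --pt "-1 0 0 -0.029 0" --force 25

```text
clock: 15.0
tcp_pos: [0.548, 0.2238, 0.2544]
orientation: [1.026, 1.314, -1.024]
contact_force: [0.7, 0.4, 2.9]
grip_width: 0.0151
```

Request:
play_rows --pt "-1 -0.003 -0.001 -0.003 0" --pt "-1 -0.006 -0.0015 -0.005 0" --pt "-1 -0.008 -0.002 -0.007 0"

```text
clock: 15.3
tcp_pos: [0.542, 0.2225, 0.2474]
orientation: [1.029, 1.313, -1.02]
contact_force: [4.3, 0.6, 5.5]
grip_width: 0.0152
```

```bash
python3 cm.py k L 0.15
```

```text
n 5869 cap origin tool y,x,z [ 0.0079  0.0498 -0.0011] tilt deg 7.59 med 0.00029
cap origin world (wrist cam) [0.5497 0.2256 0.1976] axis [-0.134 -0.035  0.99 ]
mouth frame x,y,z mm [-0.1  0.2  8.3] axis err deg 23.5
15.3 [0.542  0.2225 0.2474] F [4.3 0.6 5.5] F in mouth [ 6.6 -0.4  2.4] M [ 0.28 -1.44  0.01] w 0.015168984550378291
```

Request:
play_rows --pt "-1 -0.003 -0.0008 -0.003 0" --pt "-1 -0.006 -0.0015 -0.006 0" --pt "-1 -0.008 -0.002 -0.009 0" --force 20

```text
clock: 15.65
tcp_pos: [0.5322, 0.22, 0.237]
orientation: [1.026, 1.315, -1.023]
contact_force: [3.6, 0.0, 6.3]
grip_width: 0.0149
```

```bash
python3 cm.py l L 0.35
```

```text
n 7021 cap origin tool y,x,z [ 0.0206  0.0465 -0.0011] tilt deg 19.53 med 0.00029
cap origin world (wrist cam) [0.552  0.2262 0.1906] axis [-0.326 -0.083  0.942]
mouth frame x,y,z mm [-1.7  0.2  1. ] axis err deg 11.9
15.65 [0.5322 0.22   0.237 ] F [3.6 0.  6.3] F in mouth [ 6.3 -0.9  3.6] M [ 0.24 -1.42  0.  ] w 0.014859527203336663
```

Request:
play_rows --pt "-1 -0.003 -0.0008 -0.002 0" --pt "-1 -0.006 -0.0015 -0.004 0" --pt "-1 -0.009 -0.0022 -0.006 0" --pt "-1 -0.01 -0.0024 -0.007 0" --force 20

```text
clock: 16.1
tcp_pos: [0.5235, 0.2177, 0.2298]
orientation: [1.028, 1.314, -1.022]
contact_force: [9.8, 0.8, 1.2]
grip_width: 0.0151
```

```bash
python3 cm.py m L 0.5
```

```text
n 8390 cap origin tool y,x,z [ 0.031   0.0424 -0.0011] tilt deg 28.49 med 0.00026
cap origin world (wrist cam) [0.5534 0.2264 0.1875] axis [-0.466 -0.118  0.877]
mouth frame x,y,z mm [-2.1  0.1 -2.4] axis err deg 2.8
16.1 [0.5235 0.2177 0.2298] F [9.8 0.8 1.2] F in mouth [ 8.9 -1.6 -4.1] M [ 0.2  -2.16 -0.07] w 0.015090859679800886
```

View pics/wrist_m.png

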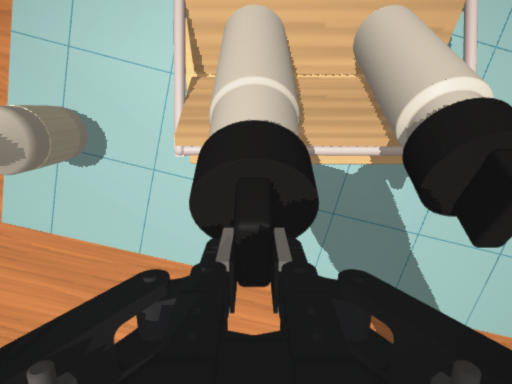

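Request:
play_rows --pt "-1 0.003 0.0007 0.0005 0" --pt "-1 0.005 0.0012 -0.002 0" --pt "-1 0.007 0.0017 -0.005 0" --pt "-1 0.0088 0.0022 -0.0075 0" --force 20

```text
clock: 16.55
tcp_pos: [0.5295, 0.2194, 0.2209]
orientation: [1.023, 1.318, -1.027]
contact_force: [-0.0, 0.6, -0.1]
grip_width: 0.0151
```

```bash
python3 cm.py n L 0.5
```

```text
n 8397 cap origin tool y,x,z [ 0.0308  0.0426 -0.0011] tilt deg 28.17 med 0.00026
cap origin world (wrist cam) [0.5589 0.2279 0.1783] axis [-0.455 -0.115  0.883]
mouth frame x,y,z mm [ -2.1   0.3 -13.2] axis err deg 3.5
16.55 [0.5295 0.2194 0.2209] F [-0.   0.6 -0.1] F in mouth [ 0.   0.5 -0.2] M [ 0.01 -0.08 -0.03] w 0.015120265304676203
```

Request:
play_rows --pt "-1 0.003 0.0008 -0.002 0" --pt "-1 0.005 0.0013 -0.005 0" --pt "-1 0.007 0.0017 -0.0085 0" --pt "-1 0.0083 0.0021 -0.0111 0" --pt "-1 0.0093 0.0023 -0.013 0" --force 20

```text
clock: 17.1
tcp_pos: [0.5371, 0.2213, 0.2101]
orientation: [1.02, 1.318, -1.03]
contact_force: [-19.8, -10.0, 32.0]
grip_width: 0.0148
```

```bash
python3 cm.py o L 0.5
```

```text
n 8028 cap origin tool y,x,z [ 0.033   0.04   -0.0011] tilt deg 31.61 med 0.00024
cap origin world (wrist cam) [0.5686 0.2303 0.1699] axis [-0.504 -0.126  0.855]
mouth frame x,y,z mm [  2.1   0.3 -25.6] axis err deg 0.2
17.1 [0.5371 0.2213 0.2101] F [-19.8 -10.   32. ] F in mouth [-1.7 -5.  38.6] M [-1.91  3.83 -0.11] w 0.014823192896973533
```

Request:
play_rows --pt "-1 -0.0015 -0.0003 0.0035 0" --pt "-1 -0.0025 -0.0006 0.0045 0" --pt "0.2 -0.0025 -0.0006 0.0045 0" --pt "0.2 -0.0025 -0.0006 0.0045 0" --pt "0.2 -0.0025 -0.0006 0.0045 0" --pt "0.2 -0.0025 -0.0006 0.03 0" --pt "0.2 -0.0025 -0.0006 0.07 0" --pt "0.2 -0.025 -0.01 0.1 0" --pt "0.2 -0.055 -0.03 0.1 0" --pt "0.2 -0.055 -0.05 0.1 0"

```text
clock: 18.15
tcp_pos: [0.4825, 0.1731, 0.3107]
orientation: [1.023, 1.316, -1.02]
contact_force: [0.7, -0.2, -0.9]
grip_width: 0.0511
```

```bash
python3 chk.py q LR; python3 look.py q side scene
```

```text
L 5874 mouth xyz mm [ -1.5   0.2 -24.6] ang 1.3 med 0.001026394724422272
R 6453 mouth xyz mm [-3.4 -6.8 -9.8] ang 51.5 med 0.00380418378594893
18.2 [0.4843 0.1682 0.31  ] [ 0.4 -2.8 -1.1] [-0.21  0.03 -0.03]chk.py:11: RuntimeWarning: invalid value encountered in sqrt
  a=np.array([x[3],x[4],np.sqrt(1-x[3]**2-x[4]**2)]); q=P-x[:3]; t=q@a; rho=np.linalg.norm(q-t[:,None]*a,axis=1)
```

View pics/wrist_q.png

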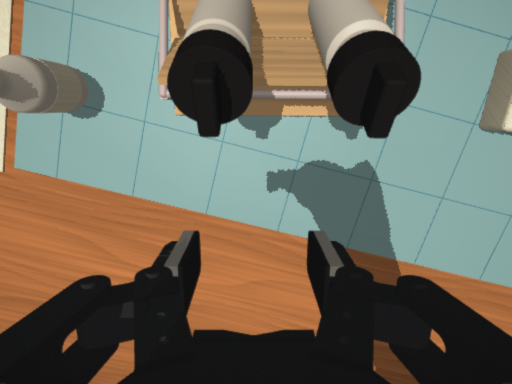

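View pics/side_q.png

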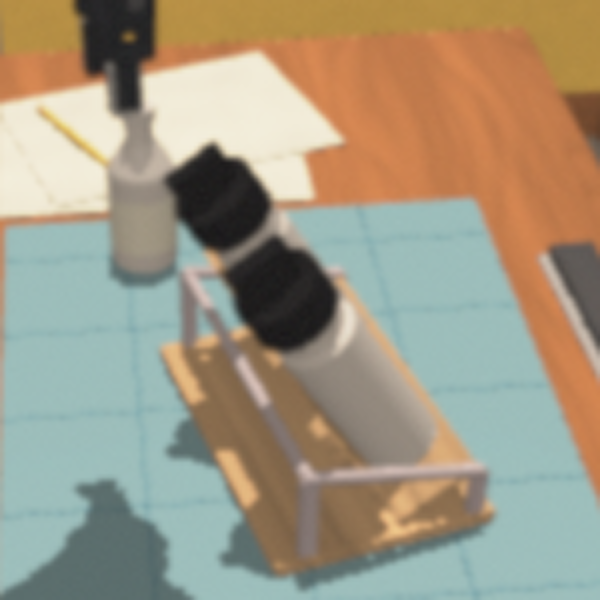

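Request:
play_rows --pt "0.2 -0.01 -0.01 0.02 0" --pt "0.2 -0.01 -0.01 0.02 0" --pt "0.2 -0.01 -0.01 0.02 0"

```text
clock: 18.6
tcp_pos: [0.4753, 0.1629, 0.3292]
orientation: [1.025, 1.316, -1.023]
contact_force: [0.2, -0.1, 0.0]
grip_width: 0.0512
```

```bash
python3 - <<'E'
from cm import *
o=r.get_obs(); p=dict(r.grab_frame("wrist")); W=cloud(p,o); im=p["pixels"].max(-1); z=p["z_map"].astype(np.float32)
edge=cv2.dilate(z,np.ones((3,3)))-cv2.erode(z,np.ones((3,3)))
for s in "LR":
    d=W-MW[s]; q=np.stack([d@xm,d@ym,d@zm],-1)
    m=(im<60)&(z>0)&(edge<.012)&(np.hypot(q[...,0],q[...,1])<.037)&(q[...,2]<.014)&(q[...,2]>-.04); P=q[m]
    def res(x):
        a=np.array([x[3],x[4],1]);a/=np.linalg.norm(a); k=P-x[:3]; t=k@a; rho=np.linalg.norm(k-t[:,None]*a,axis=1)
        return np.min([np.hypot(t-.032,np.maximum(0,rho-.032)),np.hypot(rho-.032,np.maximum(0,t-.032)+np.maximum(0,-t))],0)
    so=least_squares(res,[0,0,-.015,0,0],bounds=([-.02,-.02,-.05,-.4,-.4],[.02,.02,.02,.4,.4]),loss="soft_l1",f_scale=.001)
    print(s,len(P),"mouth xyz mm",(so.x[:3]*1000).round(1),"tilt",np.degrees(so.x[3:]).round(1),"med",np.median(res(so.x)).round(5))
for n in ("scene","side"):
    a=pickle.load(open(n+"0.pkl","rb"))[1]; b=pickle.load(open(n+"_q.pkl","rb"))[1]
    for nm,(x0,x1,y0,y1) in dict(alc=(.45,.58,.38,.48),wash=(.49,.61,-.47,-.37),wipes=(.57,.74,-.3,-.08)).items():
        cs=[]
        for q in (a,b):
            W=cloud(q); m=(W[...,0]>x0)&(W[...,0]<x1)&(W[...,1]>y0)&(W[...,1]<y1)&(W[...,2]>.035)&(W[...,2]<.16)&(q["pixels"].max(-1)>90); cs.append(np.nanmedian(W[m],0))
        print(n,nm,((cs[1]-cs[0])*1000).round(1))
E
```

```text
L 3922 mouth xyz mm [ -1.8   0.1 -25.3] tilt [-0.2  0. ] med 0.00033
R 3876 mouth xyz mm [ -1.8   0.2 -25.3] tilt [-0.1 -0. ] med 0.00033
scene alc [-0.4 -0.8 -0.1]
scene wash [ 0.2 -0.1 -0.2]
scene wipes [0.  0.3 0.1]
side alc [-0.5 -0.9 -0.4]
side wash [-0.2 -0.2  0. ]
side wipes [ 0.3 -0.1 -0. ]
```

Both caps are home and released, and the bystanders haven't moved. Handing in.

```bash
python3 -c "
from bench import r
print(r.hand_in())"
```

```text
the job is handed in; nothing more can be done
None
```

Both black caps are fully home on their tubes and released, and I handed the job in about 19 s into the 72 s allowed. The hand-in gives no verdict.

- **Which cap went where:** the black cap nearer the rack went on the right tube, whose neck I measured at 48 mm. The one by the wash bottle went on the left tube (55 mm neck). Each fitted at the first try.
- **How:** the tool can only point straight down, so I tilted each cap in the grip by pressing it against its tube's rim. I then pushed it along the tube until it stopped, at about 20 N on the right and 39 N on the left.
- **Last checks:** in the wrist camera both caps sit 25.3 mm below the rim, within 2 mm of the axis and 0.2° of it. The gripper was clear of everything, and the wash bottle, alcohol bottle and wipes measured within about 1 mm of where they started.
- **One check disagreed:** an earlier fit of the right cap gave a nonsense tilt of 51°. The pictures showed the cap seated, and the bounded refit on a new picture gave the figures above.

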